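Fit check of power-supply parts on their boards

TASK

Before soldering, check the fit of the four loose power-supply parts: set the capacitor, the heat sink, the transformer and the ring choke each upright and gently on the circuit board that is printed with its outline, centred on the outline, with the heat sink and the transformer turned to line up with theirs. Leave the multimeter and the flask where they stand.

Things in the scene. Friction and masses are not known exactly. Their poses are not given: they have to be found in the camera images.
- capacitor_center (a point): Loose can capacitor standing upright: black cylinder, 40 mm diameter, 50 mm tall, aluminium top with a dark cross and one white stripe down its side; about 0.08 kg. Origin at its centre, half-way up; z up.
- heatsink_center (a point): Loose finned aluminium heat sink, 80 mm (its x) by 40 mm (its y), 30 mm tall: a 6 mm base with six upright fins that run along x; the two outermost fins make flat sides 40 mm apart. About 0.12 kg. Origin at its centre, half-way up; z up.
- transformer_center (a point): Loose transformer: dark steel core 60 mm (x) by 28 mm (y), 40 mm tall, with a yellow coil through it, 38 mm (x) by 50 mm (y), that sticks out 11 mm on both y sides between 6 and 34 mm above the underside; flat coil faces 50 mm apart. About 0.32 kg. Origin at its centre, half-way up; z up.
- choke_center (a point): Loose ring choke lying flat: copper-wound ring with green showing between the turns, 56 mm outer diameter, 24 mm hole, 22 mm tall; about 0.11 kg. Origin at its centre, half-way up; z up.
- capacitor_outline (a point): The capacitor's place: single circle of 42 mm diameter with a short white bar inside near its edge, printed in white on a fixed green circuit board of 100 mm (its x) by 80 mm (its y), whose flat top is 10 mm above the bench. Origin at the outline's centre (the board's centre) on the board's top; z up.
- heatsink_outline (a point): The heat sink's place: long rectangle of 82 by 42 mm with four lines along it, printed in white on a fixed green circuit board of 100 mm (its x) by 80 mm (its y), whose flat top is 10 mm above the bench. Origin at the outline's centre (the board's centre) on the board's top; z up, x along the rectangle's long side, as the heat sink's x must lie (either way round).
- transformer_outline (a point): The transformer's place: cross made of two rectangles, 62 mm (x) by 29 mm (y) for the core and 40 mm (x) by 52 mm (y) for the coil, printed in white on a fixed green circuit board of 100 mm (its x) by 80 mm (its y), whose flat top is 10 mm above the bench. Origin at the outline's centre (the board's centre) on the board's top; z up; the transformer's x lies along this x (either way round).
- choke_outline (a point): The choke's place: two circles, one inside the other, of 58 and 24 mm diameter, printed in white on a fixed green circuit board of 100 mm (its x) by 80 mm (its y), whose flat top is 10 mm above the bench. Origin at the outline's centre (the board's centre) on the board's top; z up.
- multimeter_center (a point): Bystander: loose yellow multimeter lying flat on the bench, 84 mm (its x) by 168 mm (its y), 36 mm thick, with a dial on top up to 46 mm above the bench. Origin at its centre.
- flask_center (a point): Bystander: loose gold-coloured drinking flask standing upright, 70 mm diameter, 250 mm tall. Origin at its centre, 125 mm up.
Mind the look-alikes: they are no part of the job. Leave any blue or brown look-alike of the part that bears transformer_outline alone.

How it is judged:
By the outcome, as a careful person would: the job done as asked, in the order asked, and still so for the second after the job is handed in, with the robot touching nothing.
It also fails if it takes over 120 s, if anything falls off the work surface, if the arm or the gripper's body presses on something with over 40 N, if the wrist force passes 120 N, or if a joint passes its speed limit or range.

ROBOT

A 6-joint arm with a two-finger parallel gripper is mounted at the origin on the work surface. World frame = base frame: x ahead of the robot, y to its left, z up, the work surface at z = 0. Lengths are in m, angles in degrees, forces in N, time in s.
With the tool pointing down it reaches from about 0.275 to 0.85 m from the base axis. Payload 5.2 kg.
Tool frame: the origin (TCP) lies midway between the tips of the shut fingers; the grasp point (between the pads) lies 19 mm behind it; z points along the fingers, y is the line along which they close (so a half turn about z gives the same grasp; the last joint's range is limited). The gripper opens to 85 mm and grips with 20 to 120 N. Pads are 22 mm wide; open, the fingers measure 114 mm over their backs; the gripper's body (76 mm by 85 mm) begins 54 mm behind the grasp point. The pads swing forward as they close: fully open they stand 13 mm farther back than shut.
Start: joints at [-74.76, 14.817, 87.949, -0, 77.235, -11.62], TCP at [0.249, -0.491, 0.231] pointing down, gripper open.
Joint ranges: [-179.93, 179.93], [-52.35, 119.4], [10.71, 147.94], [-69.91, 249.91], [12.55, 155.21], [-178.61, 178.61]. Speed limits (degrees/s): [147.25, 147.25, 180, 180, 180, 180].

INTERFACE

Orientations are given as [roll, pitch, yaw] about the fixed x, y, z axes, in that order (R = Rz(yaw) Ry(pitch) Rx(roll)).
In Python, from rig import manip, effector, inverse_kinematics, imaging, workorder, telemetry gives the robot as it stands. Calls block until the motion is done:
- manip.move_pose(position, orientation): joint-space move of the TCP to a pose.
- manip.move_linear(position, frame=None, feed=0.15, threshold=None): straight line of the TCP; frame=None keeps the orientation; feed is the mean speed in m/s. With threshold (N) it stops when the force on the tool has changed by that much, and returns True; else False.
- manip.goto_joints(angles): joint-space move.
- effector.open_gripper() and effector.clamp(strength=None): open the fingers fully, or close them until they stop; strength is the grip in N (None keeps the last).
- manip.pause(seconds).
- inverse_kinematics(position, orientation): joint angles nearest the present ones, or None.
- imaging.get_image(name): name is "scene" or "top"; returns a dict with "pixels" (400x640x3 uint8, red, green, blue), "range_z" (400x640 float32, m along the optical axis (not along the pixel's ray), 0 where there is no reading), "camera_matrix" (3x3 intrinsics, pixels), "distortion" ([k1, k2, p1, p2, k3] as OpenCV has them; the pictures are not rectified), "extrinsics" (4x4, takes a point from world to camera coordinates). Camera axes: x right, y up, looking along -z (the intrinsics and any distortion apply to the point x, -y, -z); pixel columns grow to the right and rows downward; lengths in m; the calibration is good to about 2 mm. A picture is of the moment at which its call begins.
A pose or a line that the arm cannot do raises manip.PlanningError and nothing moves.
- workorder.finish_job(): hands the job in; it is judged then, once.
Readings, each from a call of its own:
- telemetry.read_clock(): time.
- telemetry.read_joint_pos(): joint angles.
- telemetry.read_qvel(): joint speeds.
- telemetry.read_effort(): joint torques, N m.
- telemetry.read_tcp_pos(): TCP position.
- telemetry.read_eef_rot(): TCP orientation.
- telemetry.read_force(): force on the tool from outside, world axes, zero at the start.
- telemetry.read_torque(): the same for the moment, N m.
- telemetry.read_width(): opening from 0.0 (shut) to 1.0 (fully open).
- telemetry.read_grip_force(): force on a finger pad.
Only numpy, scipy, OpenCV 4.12 (cv2) and the standard library are available. Lean on these libraries where they do the work, as an engineer would, in place of code of your own. Each camera call takes 0.05 s, during which the arm holds its last target. There are 200 camera calls.

## Working session

There is one attempt and no reset: what is moved stays moved. The work goes in short steps, each a Python script; the robot and the scene stay as the last script left them, time stands still between calls to the robot, and variables do not carry over. Pictures are saved under pics/ and viewed, at most 14 in all, crops included, and the job is handed in when it is done.

```bash
ls; mkdir -p pics; python3 - <<'E'
from rig import imaging, telemetry
import cv2, numpy as np
for n in ("scene","top"):
    d=imaging.get_image(n)
    cv2.imwrite(f"pics/{n}0.png",d["pixels"][:,:,::-1]); np.savez(f"{n}0.npz",**d)
    print(n,d["camera_matrix"],d["distortion"],d["extrinsics"])
print(telemetry.read_clock())
E
```

```text
pics
scene [[456.90527369   0.         319.93417682]
 [  0.         456.90527369 198.91370083]
 [  0.           0.           1.        ]] [-0.05408136  0.          0.          0.          0.        ] [[ 0.72916217  0.68420165 -0.01380714 -0.43323749]
 [-0.54309011  0.59081813  0.59664652  0.26212842]
 [ 0.41638404 -0.42755354  0.80238538 -1.81929586]
 [ 0.          0.          0.          1.        ]]
top [[452.49713463   0.         321.02900356]
 [  0.         452.49713463 207.07707768]
 [  0.           0.           1.        ]] [-0.07622382  0.          0.          0.          0.        ] [[ 0.00899779 -0.99991984 -0.00890775 -0.01026472]
 [ 0.99677751  0.00825871  0.07978962 -0.59347519]
 [-0.07970966 -0.00959698  0.99677192 -1.53130839]
 [ 0.          0.          0.          1.        ]]
0.1
```

View pics/scene0.png

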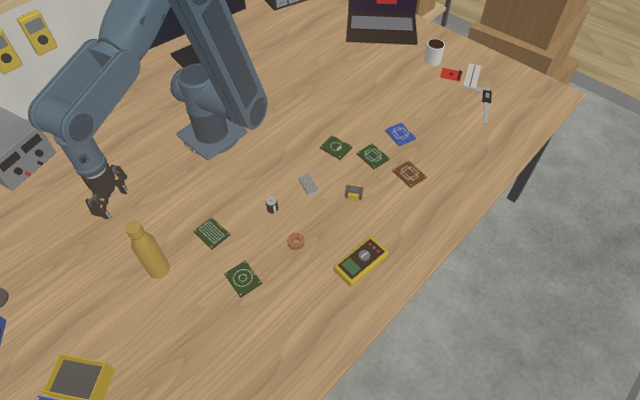

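View pics/top0.png

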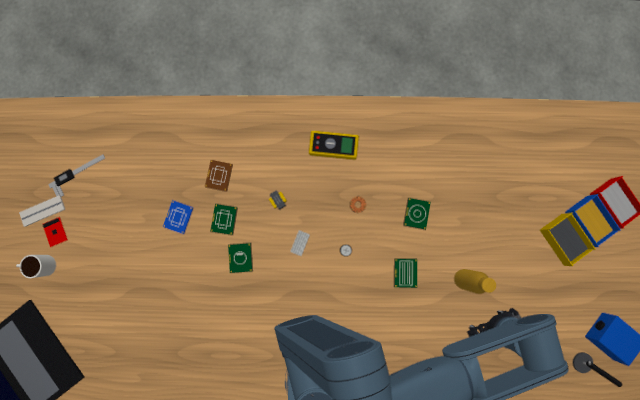

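```bash
cat > h.py <<'E'
import cv2, numpy as np
def load(n): return dict(np.load(n))
def to_plane(d,px,z):
    """pixels (N,2) -> world xy on plane z"""
    E=d["extrinsics"]; R=E[:3,:3]; c=-R.T@E[:3,3]
    u=cv2.undistortPoints(np.asarray(px,float).reshape(-1,1,2),d["camera_matrix"],d["distortion"]).reshape(-1,2)
    r=np.c_[u[:,0],-u[:,1],-np.ones(len(u))]@R
    return c[:2]+r[:,:2]*((z-c[2])/r[:,2:])
def to_px(d,p):
    c=np.asarray(p,float).reshape(-1,3)@d["extrinsics"][:3,:3].T+d["extrinsics"][:3,3]
    return cv2.projectPoints(c*[1,-1,-1],np.zeros(3),np.zeros(3),d["camera_matrix"],d["distortion"])[0].reshape(-1,2)
E
python3 - <<'E'
from h import *
for n,(x0,x1,y0,y1) in dict(top=(160,440,155,295),scene=(190,430,120,300)).items():
    d=load(n+"0.npz"); im=d["pixels"][:,:,::-1].copy()
    k=780/(x1-x0)
    cv2.imwrite(f"pics/{n}_crop.png",cv2.resize(im[y0:y1,x0:x1],None,fx=k,fy=k,interpolation=cv2.INTER_CUBIC))
    hsv=cv2.cvtColor(im,cv2.COLOR_BGR2HSV)
    m=cv2.inRange(hsv,(50,90,20),(85,255,140)); m=cv2.morphologyEx(m,cv2.MORPH_CLOSE,np.ones((5,5),np.uint8))
    for c in cv2.findContours(m,cv2.RETR_EXTERNAL,cv2.CHAIN_APPROX_NONE)[0]:
        if cv2.contourArea(c)<200: continue
        w=to_plane(d,c.reshape(-1,2),0.01)
        r=cv2.minAreaRect((w*1000).astype(np.float32))
        print(n,c.reshape(-1,2).mean(0).round(1),"ctr",np.round(r[0],1),"size",np.round(r[1],1),"ang",round(r[2],1))
E
```

```text
top [405.6 272.7] ctr [ 370.  -297.3] size [72.5 95.8] ang 90.0
top [239.7 257.7] ctr [417.1 274.2] size [95.3 76.4] ang 5.1
top [223.3 219.1] ctr [550.6 334.8] size [77.1 95.9] ang 81.8
top [416.7 213.4] ctr [ 576.  -337.2] size [77.  95.8] ang 80.0
```

View pics/top_crop.png

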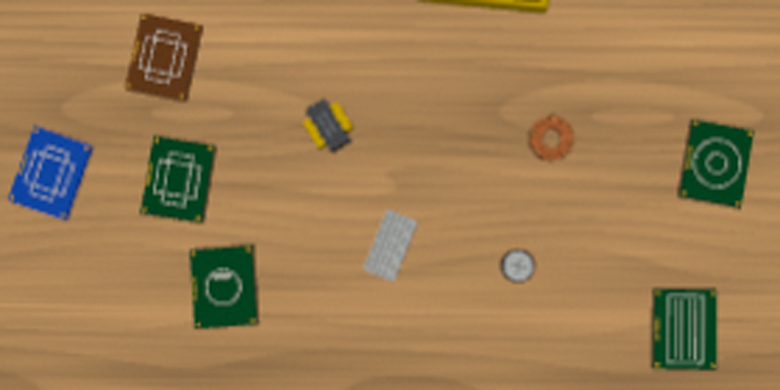

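View pics/scene_crop.png

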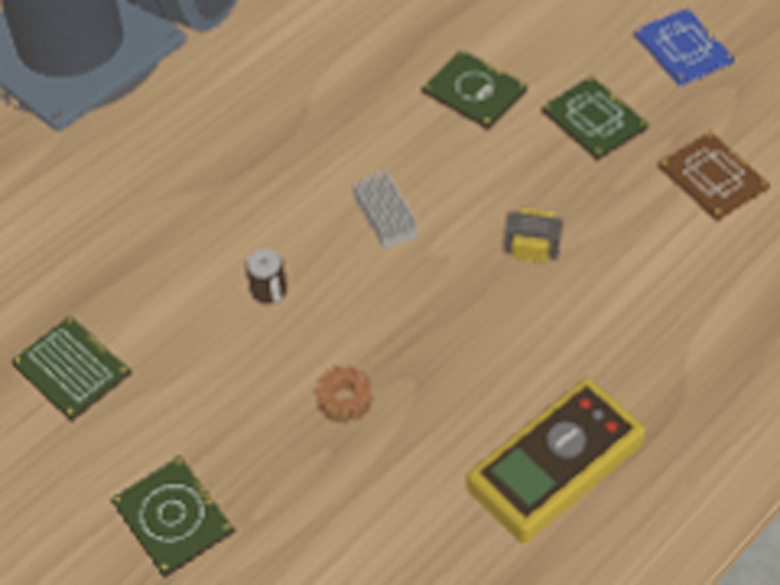

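The top crop shows three boards with the transformer cross: green at top pixel (224,219), blue at (178,217) and brown at (219,176). The green one fits, because the real board is green and the other two are the excluded look-alikes. The other boards are the capacitor circle with bar at (240,258), the choke's double circle at (417,213) and the heat sink's lined rectangle at (405,273). The parts are the transformer at (278,199), heat sink (299,243), capacitor (346,250) and choke (358,204). Next I measure silhouettes in both views.

```bash
cat >> h.py <<'E'
SEEDS=dict( # name: (mid height, length, width, top-view half window, scene-view)
 cap_b=((240,258),(336,147)),hs_b=((405,273),(212,233)),tr_b=((224,219),(373,156)),ch_b=((417,213),(243,279)),
 cap=((346,250),(272,205)),hs=((299,243),(308,184)),tr=((278,199),(354,192)),ch=((358,204),(296,241)))
MID=dict(cap_b=.005,hs_b=.005,tr_b=.005,ch_b=.005,cap=.025,hs=.015,tr=.02,ch=.011)
K=6
def silhouette(d,px,half,T=22):
    """contour (full-res px) of the blob around px that differs from the wood"""
    x,y=[int(round(v)) for v in px]; p=d["pixels"][y-half:y+half+1,x-half:x+half+1,::-1]
    lab=cv2.cvtColor((p/255).astype(np.float32),cv2.COLOR_BGR2LAB)
    b=np.concatenate([lab[:2].reshape(-1,3),lab[-2:].reshape(-1,3),lab[:,:2].reshape(-1,3),lab[:,-2:].reshape(-1,3)])
    D=np.linalg.norm((lab-np.median(b,0))*[.6,1,1],axis=2).astype(np.float32)
    D=cv2.resize(D,None,fx=K,fy=K,interpolation=cv2.INTER_LINEAR)
    m=(D>T).astype(np.uint8)
    n,l,s,c=cv2.connectedComponentsWithStats(m)
    i=1+np.argmax(s[1:,4]); m=(l==i).astype(np.uint8)
    cs=cv2.findContours(m,cv2.RETR_EXTERNAL,cv2.CHAIN_APPROX_NONE)[0]
    c=max(cs,key=cv2.contourArea).reshape(-1,2)
    return (c+.5)/K-.5+[x-half,y-half]
def center(c):
    M=cv2.moments(c.astype(np.float32)); return np.array([M["m10"],M["m01"]])/M["m00"]
def measure(d,name,px,half,T=22,z=None):
    c=silhouette(d,px,half,T); z=MID[name] if z is None else z
    w=to_plane(d,c,z); r=cv2.minAreaRect((w*1000).astype(np.float32))
    a=r[2] if r[1][0]>=r[1][1] else r[2]-90
    return to_plane(d,center(c),z)[0],np.array(r[1]),a,c
E
python3 - <<'E'
from h import *
for v,n in enumerate(("top","scene")):
    d=load(n+"0.npz"); ov=[]
    for k,s in SEEDS.items():
        h=26 if k[-1]=='b' else 16
        T=12 if k in('ch',) else 18
        xy,sz,a,c=measure(d,k,s[v],h,T)
        print(n,k,(xy*1000).round(1),sz.round(1),round(a,1))
        x,y=s[v]; p=cv2.resize(d["pixels"][y-h:y+h+1,x-h:x+h+1,::-1].copy(),(195,195),interpolation=cv2.INTER_CUBIC)
        f=195/(2*h+1); cv2.polylines(p,[np.round((c-[x-h,y-h]+.5)*f).astype(np.int32)],True,(0,0,255),1); ov.append(p)
    cv2.imwrite(f"pics/{n}_ov.png",np.vstack([np.hstack(ov[:4]),np.hstack(ov[4:])])) 
a,b=[cv2.imread(f"pics/{n}_ov.png") for n in("top","scene")]
cv2.imwrite("pics/ov.png",cv2.resize(np.vstack([a,b]),(600,600)))
t=load("top0.npz")
print("flask base approx",to_plane(t,[(458,280)],0.0), "board px",to_plane(t,[(330,146)],.02))
E
```

```text
top cap_b [417.2 274.3] [100.3  82.1] 4.7
top hs_b [ 370.  -297.5] [ 80.1 100.9] -0.2
top tr_b [550.6 334.9] [ 82.4 100.4] -8.5
top ch_b [ 576.2 -337.7] [ 82.5 101.1] -10.2
top cap [447.6 -89.5] [38.5 40.3] -89.6
top hs [470.5  67.3] [41.9 80.6] -21.1
top tr [618.4 146. ] [65.4 52.4] 31.6
top ch [ 605.7 -131.2] [51.4 54.1] -11.6
scene cap_b [419.7 274. ] [99.8 83. ] 5.4
scene hs_b [ 373.5 -299.6] [ 79.  103.5] -0.5
scene tr_b [552.9 334.8] [ 81.9 102.4] -8.4
scene ch_b [ 579.4 -339.6] [ 79.  102.3] -10.3
scene cap [449.6 -89.4] [37.  67.8] -34.8
scene hs [474.8  66.2] [45.6 92.3] -20.9
scene tr [619.1 145.9] [58.  68.2] -55.5
scene ch [ 603.7 -129.1] [50.8 61.7] -43.1
flask base approx [[ 0.34578535 -0.48199731]] board px [[ 0.80771725 -0.03445611]]
```

View pics/ov.png

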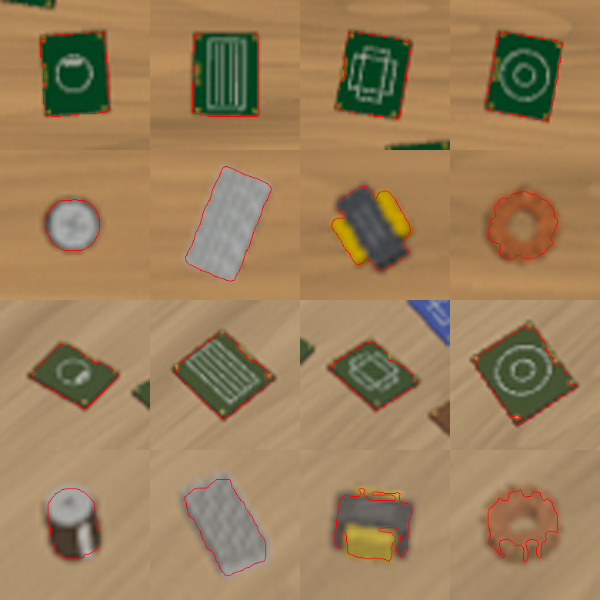

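The overlays are clean in the top view: boards measure about 101 x 81 mm and parts match their stated sizes. The two cameras differ by 2–4 mm, so I'll centre the capacitor with two perpendicular clamps and use its placement to calibrate them.

```bash
cat >> h.py <<'E'
def snap(n,fn=None):
    from rig import imaging
    d=imaging.get_image(n)
    if fn: np.savez(fn,**d)
    return d
def go(x,y,z,yaw):
    from rig import manip; manip.move_pose([x,y,z],[180,0,yaw])
def lin(x,y,z,feed=.15,th=None):
    from rig import manip; return manip.move_linear([x,y,z],feed=feed,threshold=th)
def best_yaw(pick,a,place,b):
    """yaw pair (pick,place) with smallest joint-6 use; a,b angles mod 180"""
    from rig import inverse_kinematics as ik
    o=[]
    for i in(-180,0,180):
        for j in(-180,0,180):
            q=ik(pick,[180,0,a+i]); r=ik(place,[180,0,b+j])
            if q is not None and r is not None: o.append((max(abs(q[5]),abs(r[5]))+.5*abs(q[5]-r[5]),a+i,b+j))
    return min(o)[1:]
def grab(x,y,z,yaw,grip,center=False):
    from rig import effector,telemetry as t
    go(x,y,.13,yaw); lin(x,y,z)
    if center:
        effector.clamp(20); effector.open_gripper(); lin(x,y,.085); go(x,y,.085,yaw+90 if yaw<0 else yaw-90); lin(x,y,z)
    effector.clamp(grip); print("width",t.read_width(),"grip",t.read_grip_force())
    lin(x,y,.16,.25)
def put(x,y,z,yaw):
    """z: TCP height at which the part just touches"""
    from rig import effector,telemetry as t
    go(x,y,.16,yaw); lin(x,y,z+.004,.12); hit=lin(x,y,z-.0015,.015,2.5)
    print("touch",hit,np.round(t.read_tcp_pos(),4),np.round(t.read_force(),1))
    effector.open_gripper(); lin(x,y,.15,.15)
E
python3 - <<'E'
from h import *
from rig import manip,telemetry as t, inverse_kinematics as ik
d=load("top0.npz")
hsv=cv2.cvtColor(d["pixels"][183:216,262:295,::-1].copy(),cv2.COLOR_BGR2HSV)
m=cv2.inRange(cv2.resize(hsv,None,fx=6,fy=6,interpolation=cv2.INTER_CUBIC),(0,0,0),(180,90,120))
c=max(cv2.findContours(m,cv2.RETR_EXTERNAL,cv2.CHAIN_APPROX_NONE)[0],key=cv2.contourArea).reshape(-1,2)
w=to_plane(d,(c+.5)/6-.5+[262,183],.04); print("core",cv2.minAreaRect((w*1000).astype(np.float32)))
print(t.read_eef_rot(),t.read_tcp_pos())
p=t.read_tcp_pos(); lin(p[0],p[1],.40,.25)
x,y=.4486,-.0895; bx,by=.4185,.2742
ya,yb=best_yaw([x,y,.13],5,[bx,by,.13],5); print(ya,yb)
for k in (-90,90):
    q=ik([x,y,.13],[180,0,ya+k]); print(k,None if q is None else q[5])
go(x,y,.3,ya); print(t.read_clock())
E
```

```text
core ((617.136474609375, 143.93167114257812), (64.00414276123047, 29.068532943725586), 33.498313903808594)
[-1.79907807e+02 -2.01143625e-02  2.68641027e+01] [ 0.24843031 -0.49017889  0.23055119]
5 5
-90 149.69965780529364
90 -30.30034219470636
2.6083
```

```bash
python3 - <<'E'
from h import *
from rig import telemetry as t
x,y=.4486,-.0895; bx,by=.4185,.2742
grab(x,y,.008,95,30,center=True)
put(bx,by,.018,5)
go(.42,.0,.30,5)
d=snap("top","top1.npz"); s=snap("scene","scene1.npz")
print(t.read_clock())
h=[]
for n,dd in(("top",d),("scene",s)):
    px=to_px(dd,[[bx,by,.06 if n=="top" else .035]])[0]; x,y=np.round(px).astype(int)
    h.append(cv2.resize(np.ascontiguousarray(dd["pixels"][y-25:y+25,x-25:x+25,::-1]),(400,400),interpolation=cv2.INTER_CUBIC))
cv2.imwrite("pics/cap1.png",np.hstack(h))
E
```

```text
width 0.4607430720348293 grip 29.80989307165146
touch True [0.4191 0.2745 0.0188] [-0.3 -0.6  6.2]
15.7917
```

View pics/cap1.png

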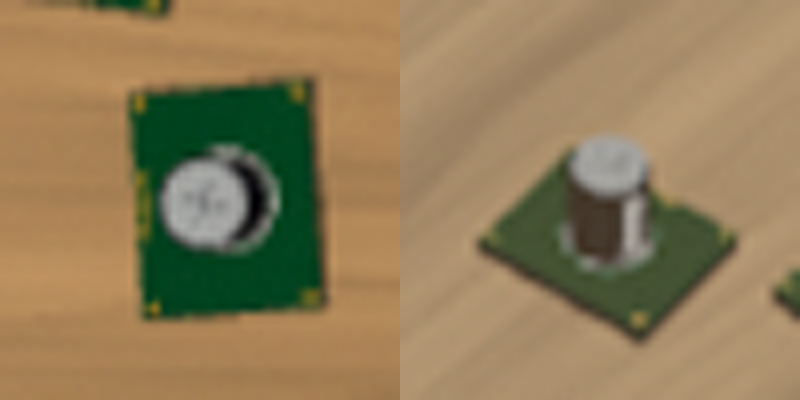

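```bash
python3 - <<'E'
from h import *
d=load("top1.npz"); bx,by=.4191,.2745
px=to_px(d,[[bx,by,.06]])[0]; x,y=np.round(px).astype(int)
p=np.ascontiguousarray(d["pixels"][y-12:y+13,x-12:x+13,::-1]); hsv=cv2.cvtColor(cv2.resize(p,None,fx=6,fy=6,interpolation=cv2.INTER_CUBIC),cv2.COLOR_BGR2HSV)
m=cv2.inRange(hsv,(0,0,105),(180,60,255)); m=cv2.morphologyEx(m,cv2.MORPH_CLOSE,np.ones((9,9),np.uint8)); m=cv2.morphologyEx(m,cv2.MORPH_OPEN,np.ones((25,25),np.uint8))
c=max(cv2.findContours(m,cv2.RETR_EXTERNAL,cv2.CHAIN_APPROX_NONE)[0],key=cv2.contourArea).reshape(-1,2)
c=(c+.5)/6-.5+[x-12,y-12]; w=to_plane(d,c,.06)*1000
print("cap top seen",to_plane(d,center(c),.06)[0]*1000,cv2.fitEllipse(w.astype(np.float32)),"tcp",bx,by)
# scene: white+cap silhouette on the board
s=load("scene1.npz"); px=to_px(s,[[bx,by,.035]])[0]; x,y=np.round(px).astype(int)
p=np.ascontiguousarray(s["pixels"][y-15:y+16,x-15:x+16,::-1]); hsv=cv2.cvtColor(cv2.resize(p,None,fx=6,fy=6,interpolation=cv2.INTER_CUBIC),cv2.COLOR_BGR2HSV)
m=255-cv2.inRange(hsv,(28,60,0),(95,255,255))
m=cv2.inRange(hsv,(0,0,135),(180,55,255)); m=cv2.morphologyEx(m,cv2.MORPH_OPEN,np.ones((31,31),np.uint8))
c=max(cv2.findContours(m,cv2.RETR_EXTERNAL,cv2.CHAIN_APPROX_NONE)[0],key=cv2.contourArea).reshape(-1,2)
c=(c+.5)/6-.5+[x-15,y-15]; w=to_plane(s,c,.06)*1000
print("scene cap top",cv2.fitEllipse(w.astype(np.float32)))
E
```

```text
cap top seen [417.98505577 273.74026641] ((418.0160827636719, 273.68878173828125), (33.22980499267578, 36.02058792114258), 91.8524169921875) tcp 0.4191 0.2745
scene cap top ((418.6969909667969, 275.0312194824219), (27.7325439453125, 34.078487396240234), 43.62777328491211)
```

```bash
python3 - <<'E'
from h import *
from rig import telemetry as t
x,y,a=.4717,.0678,-21; bx,by,b=.3717,-.2982,-.3
ya,yb=best_yaw([x,y,.13],a,[bx,by,.13],b); print(ya,yb)
grab(x,y,.002,ya,35)
put(bx,by,.012,yb)
go(.45,-.1,.30,yb)
d=snap("top","top2.npz"); s=snap("scene","scene2.npz")
print(t.read_clock())
h=[]
for n,dd in(("top",d),("scene",s)):
    x,y=np.round(to_px(dd,[[bx,by,.02]])[0]).astype(int)
    h.append(cv2.resize(np.ascontiguousarray(dd["pixels"][y-25:y+25,x-25:x+25,::-1]),(400,400),interpolation=cv2.INTER_CUBIC))
cv2.imwrite("pics/hs1.png",np.hstack(h))
x,y=np.round(to_px(d,[[bx,by,.04]])[0]).astype(int); H=20
p=np.ascontiguousarray(d["pixels"][y-H:y+H+1,x-H:x+H+1,::-1]); hsv=cv2.cvtColor(cv2.resize(p,None,fx=6,fy=6,interpolation=cv2.INTER_CUBIC),cv2.COLOR_BGR2HSV)
m=cv2.inRange(hsv,(0,0,90),(180,70,255)); m=cv2.morphologyEx(m,cv2.MORPH_OPEN,np.ones((15,15),np.uint8))
c=max(cv2.findContours(m,cv2.RETR_EXTERNAL,cv2.CHAIN_APPROX_NONE)[0],key=cv2.contourArea).reshape(-1,2)
w=to_plane(d,(c+.5)/6-.5+[x-H,y-H],.04)*1000
print(cv2.minAreaRect(w.astype(np.float32)),"board top-view 370,-297.5,-0.2")
E
```

```text
159 -0.3
width 0.4576982719454688 grip 36.44756675348617
touch True [ 0.3721 -0.2987  0.0126] [-0.1  0.7  4.8]
26.3167
((373.2692565917969, -294.48541259765625), (49.650535583496094, 83.89462280273438), 89.81454467773438) board top-view 370,-297.5,-0.2
```

View pics/hs1.png

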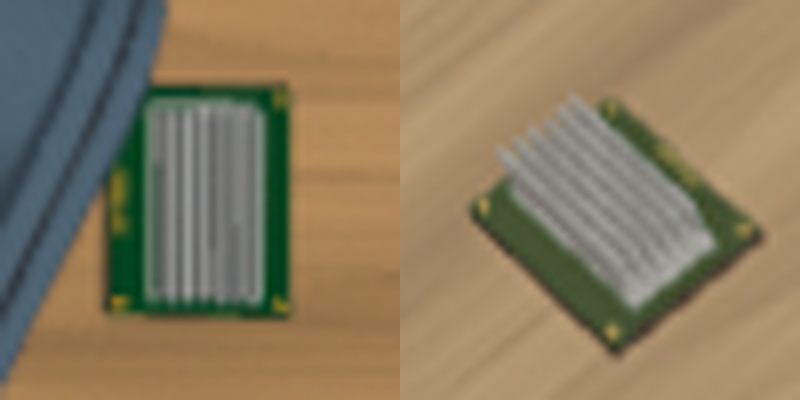

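```bash
cat >> h.py <<'E'
def on_board(d,guess,zmid,lo,hi,H=20,op=15):
    """silhouette of a part standing on a board: centre at mid height (mm), rect"""
    x,y=np.round(to_px(d,[[*guess,zmid]])[0]).astype(int)
    p=np.ascontiguousarray(d["pixels"][y-H:y+H+1,x-H:x+H+1,::-1]); hsv=cv2.cvtColor(cv2.resize(p,None,fx=6,fy=6,interpolation=cv2.INTER_CUBIC),cv2.COLOR_BGR2HSV)
    m=cv2.inRange(hsv,lo,hi); m=cv2.morphologyEx(m,cv2.MORPH_OPEN,np.ones((op,op),np.uint8))
    c=max(cv2.findContours(m,cv2.RETR_EXTERNAL,cv2.CHAIN_APPROX_NONE)[0],key=cv2.contourArea).reshape(-1,2)
    c=(c+.5)/6-.5+[x-H,y-H]; r=cv2.minAreaRect((to_plane(d,c,zmid)*1000).astype(np.float32))
    return (to_plane(d,cv2.convexHull(c.astype(np.float32)).mean(0)*0+center(c),zmid)[0]*1000).round(1),np.round(r[0],1),np.round(r[1],1),round(r[2],1)
E
python3 - <<'E'
from h import *
go(.50,.1,.30,30)
d=snap("top","top3.npz"); s=snap("scene","scene3.npz")
for lo in (80,100,120):
    print("top",on_board(d,(.372,-.298),.025,(0,0,lo),(180,80,255)))
    print("scene",on_board(s,(.372,-.298),.025,(0,0,lo),(180,60,255)))
out=[]
for dd in(d,s):
    x,y=np.round(to_px(dd,[[.372,-.298,.02]])[0]).astype(int)
    out.append(cv2.resize(np.ascontiguousarray(dd["pixels"][y-20:y+20,x-20:x+20,::-1]),(400,400),interpolation=cv2.INTER_CUBIC))
cv2.imwrite("pics/hs2.png",np.hstack(out))
E
```

```text
top (array([ 372.4, -297. ]), array([ 372.6, -297.2]), array([50.2, 85.3]), 89.9)
scene (array([ 375.9, -299.1]), array([ 373.7, -299. ]), array([ 52.9, 104.9]), 89.5)
top (array([ 374.5, -299.3]), array([ 372.9, -297.2]), array([50.2, 84.7]), 89.9)
scene (array([ 375.9, -299.1]), array([ 373.7, -299. ]), array([ 52.9, 104.9]), 89.5)Traceback (most recent call last):
  File "<stdin>", line 5, in <module>
  File "h.py", line 73, in on_board
    c=max(cv2.findContours(m,cv2.RETR_EXTERNAL,cv2.CHAIN_APPROX_NONE)[0],key=cv2.contourArea).reshape(-1,2)
      ~~~^^^^^^^^^^^^^^^^^^^^^^^^^^^^^^^^^^^^^^^^^^^^^^^^^^^^^^^^^^^^^^^^^^^^^^^^^^^^^^^^^^^^
ValueError: max() iterable argument is empty
```

Both views agree that the heat sink sits about 2.4 mm too far in +x, with y and yaw fine. I'll nudge it, then fetch the transformer.

```bash
cat >> h.py <<'E'
def nudge(x,y,z,yaw,dx,dy,grip=30):
    """regrip a part standing at (x,y) and shift it by (dx,dy)"""
    from rig import effector,telemetry as t
    go(x,y,.15,yaw); lin(x,y,z); effector.clamp(grip); lin(x,y,z+.006,.05)
    lin(x+dx,y+dy,z+.006,.03); hit=lin(x+dx,y+dy,z-.0015,.015,2.5)
    print("nudge",hit,np.round(t.read_tcp_pos(),4)); effector.open_gripper(); lin(x+dx,y+dy,.15)
E
python3 - <<'E'
from h import *
from rig import telemetry as t
nudge(.3721,-.2987,.0125,-.3,-.0027,-.0002)
go(.55,.1,.25,30)
d=snap("top","top4.npz"); s=snap("scene","scene4.npz"); print(t.read_clock())
print("top",on_board(d,(.370,-.298),.025,(0,0,80),(180,80,255)))
print("scene",on_board(s,(.370,-.298),.025,(0,0,90),(180,60,255)))
out=[]
for dd in(d,s):
    x,y=np.round(to_px(dd,[[.372,-.298,.02]])[0]).astype(int)
    out.append(cv2.resize(np.ascontiguousarray(dd["pixels"][y-20:y+20,x-20:x+20,::-1]),(400,400),interpolation=cv2.INTER_CUBIC))
cv2.imwrite("pics/hs2.png",np.hstack(out))
# transformer
x,y,a=.6190,.1465,32.5; bx,by,b=.5518,.3355,-8.5
ya,yb=best_yaw([x,y,.13],a,[bx,by,.13],b); print(ya,yb)
grab(x,y,.002,ya,45)
put(bx,by,.012,yb)
go(.45,-.1,.30,0)
d=snap("top","top5.npz"); s=snap("scene","scene5.npz"); print(t.read_clock())
for dd in(d,s):
    x,y=np.round(to_px(dd,[[bx,by,.03]])[0]).astype(int)
    out.append(cv2.resize(np.ascontiguousarray(dd["pixels"][y-20:y+20,x-20:x+20,::-1]),(400,400),interpolation=cv2.INTER_CUBIC))
o=np.vstack([np.hstack(out[:2]),np.hstack(out[2:])]); cv2.imwrite("pics/hs_tr.png",cv2.resize(o,(600,600)))
E
```

```text
nudge True [ 0.3695 -0.2989  0.0131]
34.7
top (array([ 369.6, -297.2]), array([ 369.4, -297.2]), array([50.2, 83.7]), 89.9)
scene (array([ 374.5, -299.4]), array([ 372.5, -299. ]), array([ 52.6, 107.6]), 90.0)
32.5 -188.5
width 0.5738708156980528 grip 48.03415596485138
touch True [0.5525 0.3358 0.013 ] [0.2 0.4 5.3]
44.5333
```

View pics/hs_tr.png

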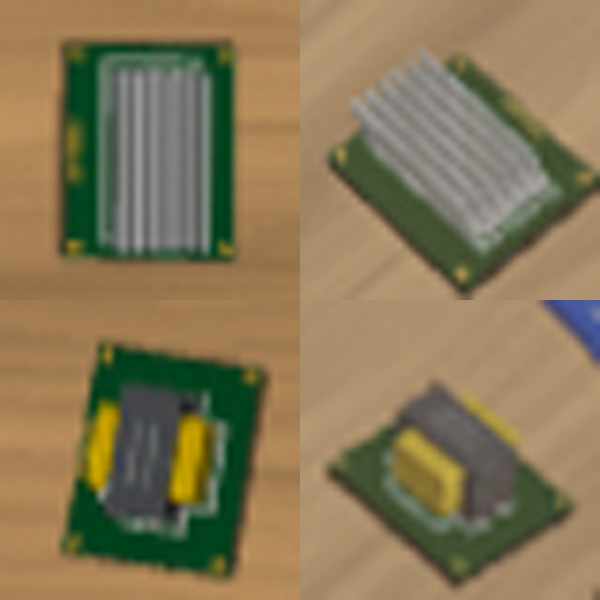

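The heat sink's picture shows its outline exposed at the +x end, so the white outline probably biased my silhouette. I'll check with row profiles.

```bash
python3 - <<'E'
from h import *
for f in("top0","top3","top4"):
    d=load(f+".npz"); c=np.round(to_px(d,[[.37,-.2985,.01]])[0]).astype(int)
    print(f,c); P=d["pixels"][c[1]-19:c[1]+20,c[0]-4:c[0]+7].astype(int)
    print(list(range(c[1]-19,c[1]+20))); print("R",P[...,0].mean(1).round().astype(int).tolist()); 
    Q=d["pixels"][c[1]-19:c[1]+20,c[0]+9:c[0]+11].astype(int); print("edgeR",Q[...,0].mean(1).round().astype(int).tolist())
for X in (.32,.33,.329,.37,.41,.411,.42): print(X,[to_px(d,[[X,-.2985,z]])[0].round(2)[1] for z in(.01,.04)])
E
```

```text
top0 [406 273]
[254, 255, 256, 257, 258, 259, 260, 261, 262, 263, 264, 265, 266, 267, 268, 269, 270, 271, 272, 273, 274, 275, 276, 277, 278, 279, 280, 281, 282, 283, 284, 285, 286, 287, 288, 289, 290, 291, 292]
R [162, 162, 165, 167, 113, 22, 72, 73, 62, 62, 63, 62, 64, 65, 65, 66, 65, 65, 65, 65, 65, 65, 67, 67, 67, 66, 66, 66, 66, 57, 64, 64, 23, 65, 136, 149, 151, 149, 153]
edgeR [165, 160, 164, 168, 112, 81, 90, 52, 1, 2, 0, 1, 2, 0, 0, 0, 1, 0, 1, 0, 1, 2, 0, 0, 2, 0, 0, 1, 1, 2, 4, 68, 111, 60, 137, 151, 155, 152, 157]
top3 [406 273]
[254, 255, 256, 257, 258, 259, 260, 261, 262, 263, 264, 265, 266, 267, 268, 269, 270, 271, 272, 273, 274, 275, 276, 277, 278, 279, 280, 281, 282, 283, 284, 285, 286, 287, 288, 289, 290, 291, 292]
R [163, 164, 167, 169, 115, 22, 72, 116, 125, 122, 122, 122, 123, 122, 122, 122, 122, 122, 121, 121, 121, 121, 119, 119, 119, 121, 120, 120, 120, 120, 120, 84, 27, 66, 138, 151, 153, 150, 154]
edgeR [166, 162, 166, 168, 114, 82, 92, 53, 4, 2, 2, 0, 0, 0, 1, 2, 0, 2, 3, 1, 0, 1, 2, 0, 0, 2, 2, 1, 2, 2, 4, 70, 112, 60, 139, 152, 156, 154, 159]
top4 [406 273]
[... 163 characters left out ...]
86, 287, 288, 289, 290, 291, 292]
R [164, 164, 167, 169, 115, 22, 72, 73, 103, 122, 123, 122, 122, 122, 122, 122, 122, 121, 121, 121, 121, 121, 121, 121, 121, 121, 121, 121, 120, 120, 121, 120, 68, 70, 138, 151, 153, 151, 155]
edgeR [167, 164, 166, 169, 114, 82, 91, 54, 2, 1, 2, 0, 2, 2, 0, 0, 2, 1, 0, 0, 2, 0, 0, 2, 0, 4, 0, 0, 1, 0, 2, 69, 112, 61, 138, 152, 157, 154, 158]
0.32 [np.float64(287.6), np.float64(288.46)]
0.33 [np.float64(284.67), np.float64(285.47)]
0.329 [np.float64(284.96), np.float64(285.77)]
0.37 [np.float64(272.95), np.float64(273.53)]
0.41 [np.float64(261.26), np.float64(261.61)]
0.411 [np.float64(260.97), np.float64(261.32)]
0.42 [np.float64(258.35), np.float64(258.64)]
```

```bash
python3 - <<'E'
from h import *
o=[]
for f in("top0","top3","top4"):
    d=load(f+".npz"); x,y=np.round(to_px(d,[[.37,-.2985,.01]])[0]).astype(int)
    o.append(cv2.resize(np.ascontiguousarray(d["pixels"][y-20:y+20,x-16:x+17,::-1]),(264,320),interpolation=cv2.INTER_NEAREST))
cv2.imwrite("pics/hs3.png",np.hstack(o))
E
```

```text
(no output)
```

View pics/hs3.png

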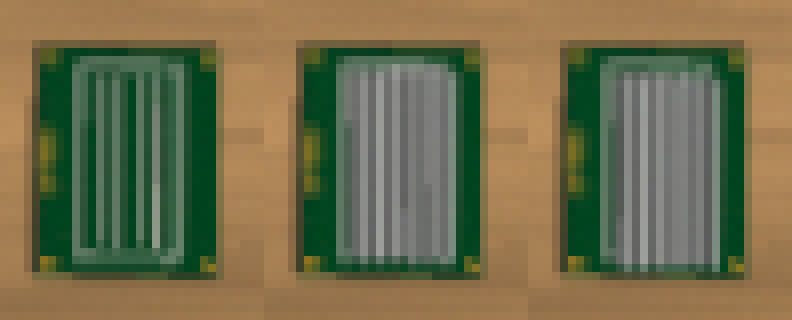

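```bash
python3 - <<'E'
from h import *
print(list(range(391,424)))
for f in("top0","top3","top4","top5"):
    d=load(f+".npz")
    for r0 in(264,279): 
        P=d["pixels"][r0:r0+5,391:424].astype(int).mean(0).round().astype(int); print(f,r0,"R",P[:,0].tolist(),"G",P[:,1].tolist())
for Y in (-.25,-.2585,-.2785,-.2985,-.3185,-.3385): print(Y,[to_px(d,[[.37,Y,z]])[0].round(2)[0] for z in(.01,.04)])
for f in("top3","top4","top5"):
    d=load(f+".npz"); z=d["range_z"]; print(f,"depth board-part mm",((np.median(z[262:284,395:397])-np.array([[np.median(z[r:r+6,c:c+3]) for c in(402,407,411)] for r in(263,270,278)]))*1000).round(1).tolist())
E
```

```text
[391, 392, 393, 394, 395, 396, 397, 398, 399, 400, 401, 402, 403, 404, 405, 406, 407, 408, 409, 410, 411, 412, 413, 414, 415, 416, 417, 418, 419, 420, 421, 422, 423]
top0 264 R [181, 181, 160, 86, 13, 7, 1, 2, 90, 68, 23, 91, 48, 92, 45, 0, 92, 40, 105, 43, 50, 97, 33, 1, 1, 1, 133, 178, 180, 180, 179, 180, 179] G [139, 138, 122, 76, 65, 69, 68, 68, 117, 103, 75, 118, 85, 119, 84, 67, 120, 81, 125, 80, 93, 124, 77, 67, 67, 66, 117, 137, 138, 137, 138, 138, 138]
top0 279 R [166, 165, 138, 64, 5, 1, 2, 4, 92, 43, 2, 87, 37, 95, 36, 1, 89, 27, 141, 42, 52, 99, 17, 1, 1, 0, 125, 164, 164, 163, 163, 163, 162] G [127, 126, 106, 65, 65, 67, 68, 68, 119, 82, 67, 116, 79, 121, 78, 67, 119, 75, 152, 78, 96, 127, 70, 66, 67, 66, 110, 126, 126, 125, 125, 125, 125]
top3 264 R [183, 183, 162, 87, 13, 6, 2, 2, 91, 110, 110, 139, 106, 152, 110, 138, 103, 122, 112, 125, 126, 110, 123, 40, 1, 0, 134, 180, 182, 182, 181, 181, 181] G [140, 139, 123, 78, 66, 70, 68, 69, 118, 117, 111, 140, 106, 154, 111, 139, 104, 122, 113, 125, 128, 111, 138, 78, 67, 67, 118, 137, 139, 139, 139, 139, 139]
top3 279 R [16
[... 1668 characters left out ...]
2785 [np.float64(400.05), np.float64(401.52)]
-0.2985 [np.float64(405.86), np.float64(407.44)]
-0.3185 [np.float64(411.65), np.float64(413.35)]
-0.3385 [np.float64(417.44), np.float64(419.25)]
top3 depth board-part mm [[25.0, 12.199999809265137, 23.899999618530273], [25.299999237060547, 14.100000381469727, 28.200000762939453], [30.0, 15.5, 29.5]]
top4 depth board-part mm [[25.399999618530273, 9.100000381469727, 26.5], [29.0, 9.399999618530273, 27.0], [29.299999237060547, 15.300000190734863, 28.799999237060547]]
top5 depth board-part mm [[25.899999618530273, 10.100000381469727, 25.100000381469727], [28.399999618530273, 10.0, 25.5], [29.600000381469727, 12.699999809265137, 28.299999237060547]]
```

```bash
python3 - <<'E'
from h import *
d=load("top5.npz"); bx,by=.5525,.3358
x,y=np.round(to_px(d,[[bx,by,.05]])[0]).astype(int); H=16
p=np.ascontiguousarray(d["pixels"][y-H:y+H+1,x-H:x+H+1,::-1]); hsv=cv2.cvtColor(p,cv2.COLOR_BGR2HSV)
print(x,y,"V row",hsv[H,:,2].tolist(),"S",hsv[H,:,1].tolist(),"V col",hsv[:,H,2].tolist())
hsv=cv2.cvtColor(cv2.resize(p,None,fx=6,fy=6,interpolation=cv2.INTER_LINEAR),cv2.COLOR_BGR2HSV)
for lo in(50,58,64):
  for smax in (70,100):
    m=cv2.inRange(hsv,(0,0,lo),(180,smax,115)); m=cv2.morphologyEx(m,cv2.MORPH_CLOSE,np.ones((9,9),np.uint8)); m=cv2.morphologyEx(m,cv2.MORPH_OPEN,np.ones((25,25),np.uint8))
    c=max(cv2.findContours(m,cv2.RETR_EXTERNAL,cv2.CHAIN_APPROX_NONE)[0],key=cv2.contourArea).reshape(-1,2)
    c=(c+.5)/6-.5+[x-H,y-H]; r=cv2.minAreaRect((to_plane(d,c,.05)*1000).astype(np.float32))
    print(lo,smax,np.round(r[0],1),np.round(r[1],1),round(r[2],1),(to_plane(d,center(c),.05)[0]*1000).round(1))
print("board in top view 550.6 334.9 -8.5")
E
```

```text
220 218 V row [166, 168, 171, 174, 173, 172, 173, 174, 133, 131, 194, 190, 172, 72, 74, 95, 77, 79, 95, 71, 71, 112, 192, 191, 174, 97, 94, 133, 65, 66, 61, 80, 163] S [129, 127, 127, 126, 127, 128, 128, 128, 125, 187, 255, 255, 255, 11, 21, 11, 10, 13, 8, 11, 11, 228, 255, 255, 255, 255, 103, 36, 255, 240, 238, 115, 125] V col [164, 149, 98, 63, 65, 65, 67, 68, 71, 72, 72, 74, 87, 94, 89, 82, 77, 70, 72, 72, 72, 72, 73, 72, 69, 123, 122, 65, 65, 65, 61, 129, 176]
50 70 [548.8 335.6] [27.9 63.4] 85.1 [548.9 334.9]
50 100 [549.  335.4] [28.5 65.1] 85.2 [549.1 334.8]
58 70 [548.8 335.6] [27.9 63.4] 85.1 [548.9 334.9]
58 100 [549.  335.4] [28.5 65.1] 85.2 [549.1 334.8]
64 70 [549.2 335.7] [27.1 63.2] 83.6 [549.3 335. ]
64 100 [549.1 335.4] [27.5 65.4] 83.1 [549.4 335. ]
board in top view 550.6 334.9 -8.5
```

The transformer is good: its +x edge puts the centre at about (550.6, 335.2), against the board's (550.6, 334.9). The heat sink ended about 2 mm short in x and 1 mm off in y, so I'll nudge it back while reading the TCP, then place the choke.

```bash
python3 - <<'E'
from h import *
from rig import effector,telemetry as t
x,y,z,yaw=.3695,-.2989,.0128,-.3
go(x,y,.15,yaw); lin(x,y,z); effector.clamp(30); p0=np.array(t.read_tcp_pos()); lin(x,y,z+.006,.05)
T=p0[:2]+[.0019,.0009]; g=T.copy()
for _ in range(2):
    lin(*g,z+.003,.03); e=T-np.array(t.read_tcp_pos())[:2]; g=g+e; print("err",(e*1000).round(2))
hit=lin(*g,z-.002,.015,2.5); p1=np.array(t.read_tcp_pos()); effector.open_gripper()
print(hit,"moved",((p1-p0)*1000).round(2)); lin(*g,.15)
# choke
x,y=.6065,-.131; bx,by=.5768,-.3374
grab(x,y,.001,95,35,center=True)
put(bx,by,.011,5)
go(.52,.08,.30,5)
d=snap("top","top6.npz"); s=snap("scene","scene6.npz"); print(t.read_clock())
out=[]
for q in((.372,-.298,.02),(.577,-.338,.02)):
  for dd in(d,s):
    a,b=np.round(to_px(dd,[q])[0]).astype(int)
    out.append(cv2.resize(np.ascontiguousarray(dd["pixels"][b-20:b+20,a-20:a+20,::-1]),(300,300),interpolation=cv2.INTER_CUBIC))
cv2.imwrite("pics/hs_ch.png",np.vstack([np.hstack(out[:2]),np.hstack(out[2:])]))
P=d["pixels"][254:293,402:413].astype(int)[...,0].mean(1).round().astype(int); print("rows 258..",P[4:9],"285..",P[30:35])
for r0 in(264,279): print(d["pixels"][r0:r0+5,397:416,0].astype(int).mean(0).round())
E
```

```text
err [ 0.11 -0.33]
err [-0.11  0.36]
True moved [ 2.13  0.52 -0.1 ]
width 0.6420262181013283 grip 36.927769649773836
touch True [ 0.5774 -0.3379  0.0127] [-0.6  0.1  4.7]
62.425
rows 258.. [114  21  72  99 117] 285.. [120  91  31  66 138]
[  1.   2.  91. 109. 109. 139. 106. 152. 110. 138. 117. 124. 112. 112.
 125. 110. 123.  40.   1.]
[  0.   1.  93.  77. 102. 140. 100. 155. 103. 139. 113. 124. 109. 107.
 124. 108. 123.  20.   1.]
```

View pics/hs_ch.png

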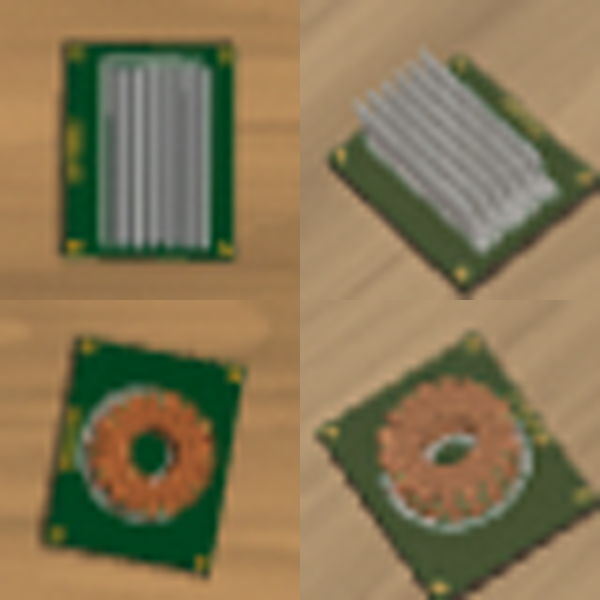

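```bash
python3 - <<'E'
from h import *
for n,b in(("top6",(576.2,-337.7)),("scene6",(579.4,-339.6))):
    d=load(n+".npz"); x,y=np.round(to_px(d,[[.577,-.338,.021]])[0]).astype(int); H=14
    p=np.ascontiguousarray(d["pixels"][y-H:y+H+1,x-H:x+H+1,::-1]).astype(np.float32)
    e=cv2.resize(p[...,2]-p[...,1],None,fx=6,fy=6,interpolation=cv2.INTER_LINEAR)  # R-G: copper
    m=cv2.morphologyEx((e>15).astype(np.uint8),cv2.MORPH_CLOSE,np.ones((25,25),np.uint8))
    c=max(cv2.findContours(m,cv2.RETR_EXTERNAL,cv2.CHAIN_APPROX_NONE)[0],key=cv2.contourArea).reshape(-1,2)
    c=(c+.5)/6-.5+[x-H,y-H]; el=cv2.fitEllipse((to_plane(d,c,.021)*1000).astype(np.float32))
    print(n,(to_plane(d,center(c),.021)[0]*1000).round(1),el,"board",b)
    if n=="top6":
        b4=measure(d,"cap_b",(240,258),26,18)
        print(b4[0])
E
```

```text
top6 [ 578.1 -347.2] ((582.78369140625, -343.80792236328125), (95.85964965820312, 115.53095245361328), 143.05978393554688) board (576.2, -337.7)
[0.42037546 0.25799148]
scene6 [ 569.7 -335. ] ((567.5240478515625, -336.4288635253906), (91.75993347167969, 107.553466796875), 6.620491981506348) board (579.4, -339.6)
```

```bash
python3 - <<'E'
from h import *
for n,b in(("top6",(576.2,-337.7)),("scene6",(579.4,-339.6))):
    d=load(n+".npz"); x,y=np.round(to_px(d,[[b[0]/1e3,b[1]/1e3,.021]])[0]).astype(int); H=14
    p=np.ascontiguousarray(d["pixels"][y-H:y+H+1,x-H:x+H+1,::-1]).astype(np.float32)
    e=cv2.resize(p[...,2]-p[...,1],None,fx=6,fy=6,interpolation=cv2.INTER_LINEAR)
    for T in(0,15):
        m=(e>T).astype(np.uint8); D=np.zeros_like(m); cv2.circle(D,(87,87),66,1,-1)
        m=cv2.morphologyEx(m*D,cv2.MORPH_CLOSE,np.ones((9,9),np.uint8))
        c=cv2.convexHull(max(cv2.findContours(m,cv2.RETR_EXTERNAL,cv2.CHAIN_APPROX_NONE)[0],key=cv2.contourArea)).reshape(-1,2)
        c=(c+.5)/6-.5+[x-H,y-H]; print(n,T,(to_plane(d,center(c),.021)[0]*1000).round(1),np.ptp(to_plane(d,c,.021)*1000,axis=0).round(1),"board",b)
E
```

```text
top6 0 [ 576.  -337.5] [59.3 60. ] board (576.2, -337.7)
top6 15 [ 576.  -337.8] [57.  57.7] board (576.2, -337.7)
scene6 0 [ 577.7 -337.1] [69. 65.] board (579.4, -339.6)
scene6 15 [ 577.  -337.9] [65.7 60.7] board (579.4, -339.6)
```

```bash
python3 - <<'E'
from h import *
cv2.imwrite("pics/fin.png",load("scene6.npz")["pixels"][:,:,::-1])
E
```

```text
(no output)
```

View pics/fin.png

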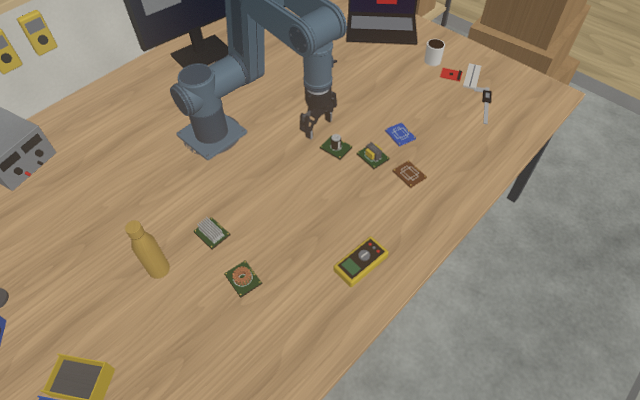

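All four parts stand on their boards: capacitor (336,145), transformer (373,155), heat sink (212,231) and choke (243,278). The flask (147,250) and multimeter (361,260) are where they were, and the arm is clear.

```bash
python3 -c "
from rig import workorder; print(workorder.finish_job())"
```

```text
the job is handed in; nothing more can be done
None
```

I handed the job in with all four parts upright on their outlines, each within about 1 mm of centre in the camera images; the heat sink needed two small nudges after placing, and the multimeter and flask were not touched.

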